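Refit the purge knob and hold the purge valve open

TASK

The red knob has come off the purge valve of the gas manifold. Pick it up, turn it so that the flat in its bore matches the flat of the bare D-shaped brass spindle, push it fully home, then press knob and spindle down against the spring to the bottom of the travel and finish while still holding it pressed down (do not let go). Leave the two blue knobs as they are and do not knock the other things about.

Things in the scene. Friction and masses are not known exactly. Their poses are not given: they have to be found in the camera images.
- purge_knob: Loose red knob, about 60 g, bore-down on the dark mat (mat top at z 3 mm). Origin: centre of its underside, z up. Round skirt 46 mm in diameter up to z 9 mm; above it a bar grip 46 mm long (along its x), 24 mm thick (y), up to z 40 mm: grip it across y from above. White pointer on top towards +x. Starts with its x within 0.7 rad of world x.
- knob_bore (a point): Mouth of the knob's blind D-shaped bore: centre of the underside, same axes as the knob. Bore 18 mm deep, 16.5 mm in diameter, its flat 4.2 mm from the axis on the +x (pointer) side, with a 1.8 mm lead-in at the mouth.
- spindle_tip (a point): Centre of the top end of the bare vertical brass D-spindle, 120 mm above the table; sinks with it. 14 mm in diameter, flat 3 mm from the axis on this frame's +x side, top 4 mm tapered. It cannot turn; x within 0.7 rad of world x. The knob fits only with its +x along this +x (not half a turn off) and is home when its underside is 18 mm below this point.
- purge_spindle (a joint): How far the spring-loaded spindle is pressed down, m: 0 at rest, 0.007 at its stop. About 3 N starts it, about 8 N holds it at the stop. The fitted knob's underside is still 3 mm clear of the bonnet at the stop. It springs back when let go.
- purge_valve: Fixed steel bonnet of the bare spindle: flange 58 mm in diameter, 12 mm high in all, white tick on the flange on the side of the spindle's flat. Origin: centre of its underside, on the manifold's top; x towards the flat. The spindle stands 28 mm out of it. It is in any one of three valve places; the other two carry blue knobs.
- manifold: Grey fixed gas manifold with aluminium top, 164 x 344 x 80 mm (x, y, z), origin at the centre of its underside. Valve places on its top at x = -28 mm, y = -105, 0 and 105 mm in its frame; flat dials 10 mm high behind them at x = +48 mm.
- inlet_knob (a joint): Turn of one blue fitted knob, rad, 0 at the start; same shape as the red one, its underside 22 mm above the manifold's top. Turns fairly easily. To be left alone.
- vent_knob (a joint): Turn of the other blue fitted knob, as inlet_knob. To be left alone.
- vial: Small capped amber vial, 22 mm in diameter, 42 mm high, standing 72 to 85 mm from the knob's axis on the knob's -x side. Origin centre of underside.
- spanner: Steel spanner 130 mm long, lying on the mat about 110 mm from the knob on its +y side, along the knob's x. Origin on its underside.
- beaker: Empty glass beaker, 68 mm in diameter, 85 mm high, mouth up. Origin centre of underside.
- wash_bottle: White bottle with a red cap, 64 mm in diameter, 150 mm high. Origin centre of underside.
- tube_rack: Yellow rack 100 x 190 mm with blue-capped tubes, 88 mm high in all. Origin centre of underside.
- jar: Amber jar with a white cap, 60 mm in diameter, 70 mm high. Origin centre of underside.
Mind the look-alikes: they are no part of the job. Of the things that look like the purge_knob, take the one that is farthest to the robot's left at the start.

How it is judged:
By the outcome, as a careful person would: the job done as asked, in the order asked, and still so for the second after the job is handed in, while the arm keeps its last pose, push and grip.
It also fails if it takes over 38 s, if anything falls off the work surface, if the arm or the gripper's body presses on something with over 40 N, if the wrist force passes 120 N, or if a joint passes its speed limit or range.

ROBOT

A 6-joint arm with a two-finger parallel gripper is mounted at the origin on the work surface. World frame = base frame: x ahead of the robot, y to its left, z up, the work surface at z = 0. Lengths are in m, angles in rad, forces in N, time in s.
With the tool pointing down it reaches from about 0.225 to 0.875 m from the base axis. Payload 3.4 kg.
Tool frame: the origin (TCP) lies at the very end of the fingers, on their centre line; the grasp point (between the pads) lies 19 mm behind it (grasp_offset is the distance from the TCP to the grasp point, in m); y points along the fingers, z is the direction in which the jaws open and shut, and the axes are right-handed (so a half turn about y gives the same grasp; the last joint's range is limited). The gripper opens to 85 mm and grips with 20 to 120 N. Pads are 22 mm wide; open, the fingers measure 114 mm over their backs; the gripper's body (76 mm by 85 mm) begins 54 mm behind the grasp point. The pads swing forward as they close: fully open they stand 13 mm farther back than shut.
Start: joints at [-1.246, 0.276, 1.505, -0, 1.361, -0.121], TCP at [0.248, -0.519, 0.231] pointing down, gripper open.
Joint ranges: [-2.89, 2.89], [-0.75, 2.08], [0.22, 2.7], [-1.18, 4.32], [0.11, 2.71], [-2.7, 2.7]. Speed limits (rad/s): [2.57, 2.57, 3.14, 3.14, 3.14, 3.14].

INTERFACE

Orientations are given as a unit quaternion [w, x, y, z].
In Python, from rig import get_state, get_image, sign_off, grasp_offset gives the robot as it stands.
- The arm moves only by the shell command python3 -m jog 'ROWS' [FORCE]. ROWS is JSON, one flat list of numbers, 7 for each row, row after row: the closure in counts, from 0 (fully open) to 255 (shut), then the shift along the tool's x, y, z in cm, then the turn, a rotation vector about the tool's x, y, z in units of 8 degrees (1.0 is 8 degrees). In form: [jaw, tx, ty, tz, rx, ry, rz, jaw, tx, ty, tz, rx, ry, rz, ...]. A call has 1 to 12 rows; each row is the pose to reach, as a shift and turn from the pose commanded when the call began, along the tool's axes at that moment; what a row does not reach only later rows make up. A row lasts 1/8 s, in which the tool goes at most 62.5 mm and 10.7 degrees, less where a joint would pass 70% of its speed; a pose out of reach is approached as far as the arm can. A call with a gripper value outside its range is refused whole. The fingers move at their own pace and stop on an object; FORCE is the grip in N (left out, the last holds). Time passes only in rows, so rows that repeat a pose let the fingers close. It gives the time, the measured TCP pose, the force and the opening at its end, in the units of the state.
- get_state(): the state, without advancing time (a new reading comes with each control period).
- get_image(name): name is "scene" or "top"; returns a dict with "color" (480x640x3 uint8, blue, green, red), "mtx" (3x3 intrinsics, pixels), "R" (3x3) and "t" (3): a world point X has camera coordinates R X + t. Camera axes: x right, y down, z forward; pixel columns grow to the right and rows downward; lengths in m; the calibration is good to about 2 mm. A picture is of the moment at which its call begins. There is no depth.
- sign_off(): hands the job in, once; it reports no verdict.
The state is a dict: "clock": time; "qpos": joint angles; "qd": joint speeds; "effort": joint torques, N m; "position": TCP position; "ee_rot": TCP orientation; "contact_force": force on the tool from outside, world axes, zero at the start; "moment": the same for the moment, N m; "width": finger opening in m.
Only numpy, scipy, OpenCV 4.12 (cv2) and the standard library are available. Lean on these libraries where they do the work, as an engineer would, in place of code of your own. Each camera call takes 0.05 s, during which the arm holds its last target.

## Working session

There is one attempt and no reset: what is moved stays moved. The work goes in short steps, Python scripts to look and compute and a shell command to move; the robot and the scene stay as the last step left them, time stands still between calls to the robot, and variables do not carry over. Pictures are saved under pics/ and viewed, and the job is handed in when it is done.

```bash
mkdir -p pics; ls
python3 - <<'E'
from rig import *
import cv2
s=get_state()
for k in s: print(k,s[k])
import rig
print(grasp_offset if not callable(grasp_offset) else grasp_offset())
for n in("scene","top"):
    g=get_image(n); cv2.imwrite(f"pics/{n}0.png",g["color"]); print(n,g["mtx"],g["R"],g["t"])
E
```

```text
pics
clock 0.0
qpos [-1.24603843e+00  2.76571409e-01  1.50613994e+00 -6.44958685e-07
  1.36071983e+00 -1.20993554e-01]
qd [-0.00018292 -0.0007188   0.00082229 -0.00037536  0.00064855 -0.000322  ]
effort [-2.36487234e-03 -4.16775334e+01 -2.45804143e+01 -1.33275153e-04
  1.13292964e-02 -8.79111866e-06]
position [ 0.24772741 -0.51829877  0.23045046]
ee_rot [ 0.15622909 -0.15636175  0.69026342 -0.68897017]
contact_force [ 0.19494446 -0.14449127 -0.20340504]
moment [ 0.02682435  0.02574291 -0.0298885 ]
width 0.08542770864291457
0.0187
scene [[442.80430973   0.         317.85358701]
 [  0.         442.80430973 239.11677391]
 [  0.           0.           1.        ]] [[-0.78598568  0.61824051  0.00227817]
 [ 0.3492667   0.4470666  -0.82349513]
 [-0.51013654 -0.64645968 -0.56731877]] [ 0.39226393 -0.12623226  1.46937994]
top [[465.775577     0.         316.69724196]
 [  0.         465.775577   238.53117772]
 [  0.           0.           1.        ]] [[ 4.48763522e-02 -9.98992448e-01  4.48329318e-04]
 [-9.78943608e-01 -4.40651762e-02 -1.99318018e-01]
 [ 1.99136951e-01  8.50577646e-03 -9.79934756e-01]] [0.01240639 0.51395213 1.23382923]
```

View pics/scene0.png

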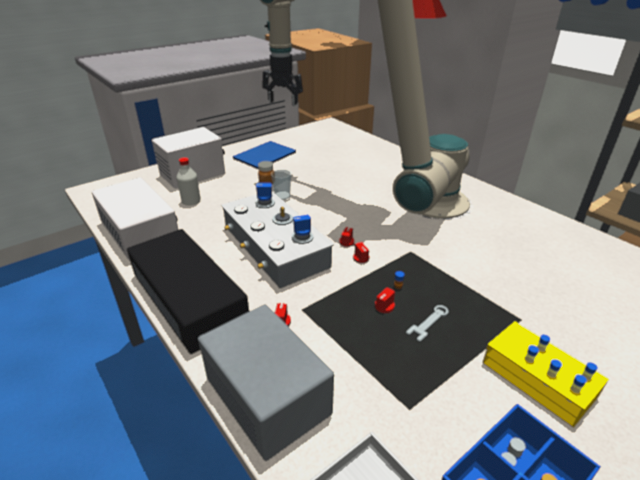

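View pics/top0.png

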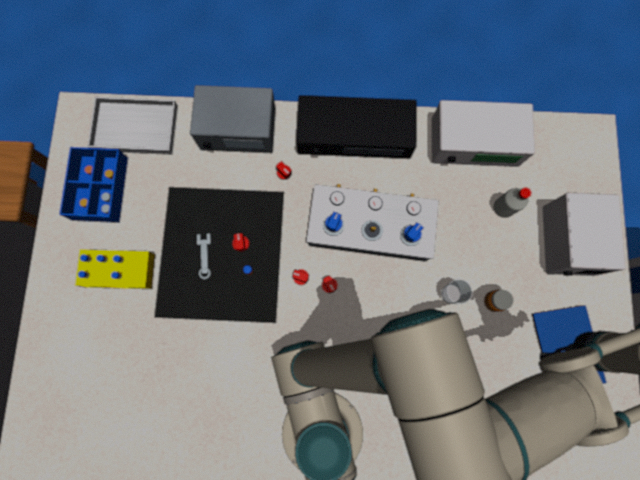

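Red candidates in the top picture are (240,241) on the mat, (283,170), (300,276) and (330,284). Robot-left is image-left, so (240,241) fits: it is farthest left, on the mat, with the vial at (247,269) and the spanner at (205,257) beside it. I'll confirm that in a crop and measure.

```bash
cat > h.py <<'E'
import numpy as np, cv2
from rig import *
def ray(g,u,v,z):
    p=np.linalg.inv(g["mtx"])@np.array([u,v,1.]); R=g["R"];C=-R.T@g["t"];d=R.T@p
    return C+d*(z-C[2])/d[2]
def proj(g,X):
    p=g["mtx"]@(g["R"]@np.asarray(X,float)+g["t"]); return p[:2]/p[2]
def tri(gs,uvs):
    A=[];b=[]
    for g,uv in zip(gs,uvs):
        p=np.linalg.inv(g["mtx"])@np.array([*uv,1.]);R=g["R"];C=-R.T@g["t"];d=R.T@p;d/=np.linalg.norm(d)
        P=np.eye(3)-np.outer(d,d);A.append(P);b.append(P@C)
    return np.linalg.lstsq(np.vstack(A),np.hstack(b),rcond=None)[0]
def crop(g,u,v,r,k,name):
    c=g["color"][v-r:v+r,u-r:u+r]; cv2.imwrite(f"pics/{name}.png",cv2.resize(c,None,fx=k,fy=k,interpolation=cv2.INTER_CUBIC)); return cv2.resize(c,(600,600),interpolation=cv2.INTER_CUBIC)
E
python3 - <<'E'
from h import *
t=get_image("top");s=get_image("scene")
a=[crop(t,240,245,30,10,"x"),crop(t,373,229,30,10,"x"),crop(s,388,295,30,10,"x"),crop(s,283,215,30,10,"x")]
cv2.imwrite("pics/quad.png",cv2.resize(np.vstack([np.hstack(a[:2]),np.hstack(a[2:])]),(600,600)))
cv2.imwrite("pics/k_t.png",a[0]);cv2.imwrite("pics/v_t.png",a[1])
for z in(.003,.043):print(ray(t,240,241,z))
print(ray(t,373,229,.12))
E
```

```text
[0.50569691 0.25498314 0.003     ]
[0.49809055 0.24793888 0.043     ]
[ 0.53111341 -0.1114181   0.12      ]
```

View pics/quad.png

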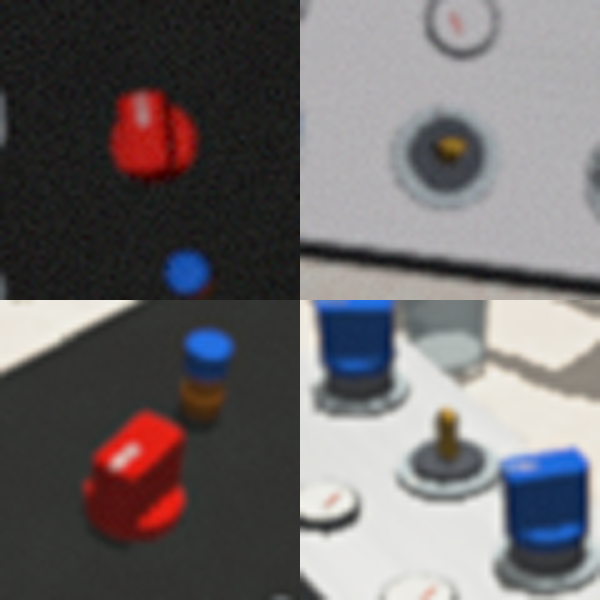

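View pics/k_t.png

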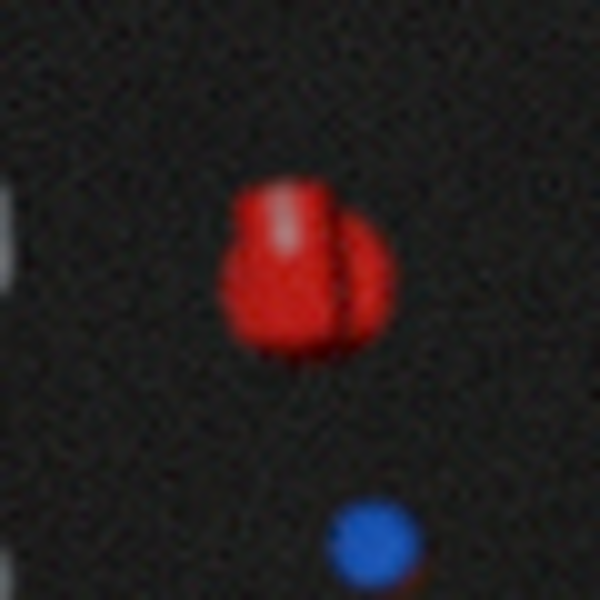

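View pics/v_t.png

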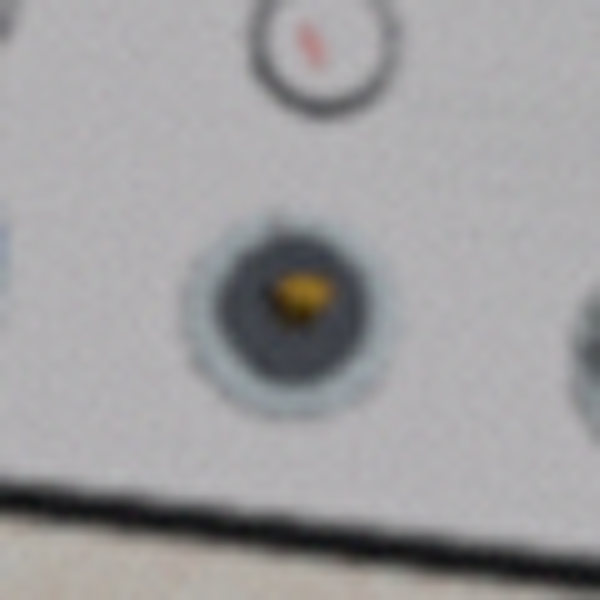

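The crop confirms it: a red knob with a skirt, a bar and a white pointer aimed roughly at world +x, with the vial on its −x side. The bare spindle is in the middle place at (372,228), with a faint tick at about (371,221.5). Next I need enlarged views for the angles.

Run:
```python
from h import *
t=get_image("top");s=get_image("scene")
def big(g,u,v,r,n):
    c=g["color"][v-r:v+r,u-r:u+r].astype(float); c=np.clip(c*1.4,0,255).astype(np.uint8)
    cv2.imwrite(f"pics/{n}.png",cv2.resize(c,(600,600),interpolation=cv2.INTER_LANCZOS4))
big(s,386,300,20,"ks");big(s,283,215,20,"vs");big(t,372,229,15,"vt")
# manifold blob top
hsv=cv2.cvtColor(t["color"],cv2.COLOR_BGR2HSV)
# red masks & white
for nm,g,(u,v) in(("top",t,(240,241)),("scene",s,(386,300))):
    h=cv2.cvtColor(g["color"],cv2.COLOR_BGR2HSV); c=g["color"]
    m=((h[...,0]<10)|(h[...,0]>170))&(h[...,1]>100)&(h[...,2]>60)
    y,x=np.nonzero(m[v-25:v+25,u-25:u+25]); print(nm,"red",x.min()+u-25,x.max()+u-25,y.min()+v-25,y.max()+v-25)
    sub=c[v-25:v+25,u-25:u+25].astype(int); w=(sub.min(2)>90)
    y,x=np.nonzero(w); print("white",np.c_[x+u-25,y+v-25,sub.min(2)[w]].tolist())
```

```text
top red 232 249 233 250
white [[238, 235, 98], [238, 236, 108], [238, 237, 116], [238, 238, 120], [239, 238, 98], [238, 239, 109]]
scene red 374 396 281 312
white [[361, 275, 223], [362, 275, 221], [363, 275, 208], [364, 275, 188], [365, 275, 157], [366, 275, 118], [361, 276, 210], [362, 276, 188], [363, 276, 155], [364, 276, 116], [361, 277, 158], [362, 277, 117], [383, 294, 118], [384, 294, 137], [385, 294, 106], [382, 295, 123], [383, 295, 154], [384, 295, 157], [385, 295, 114], [381, 296, 145], [382, 296, 165], [383, 296, 146], [384, 296, 111], [380, 297, 115], [381, 297, 168], [382, 297, 159], [383, 297, 109], [380, 298, 102], [381, 298, 124], [382, 298, 102]]
```

View pics/ks.png

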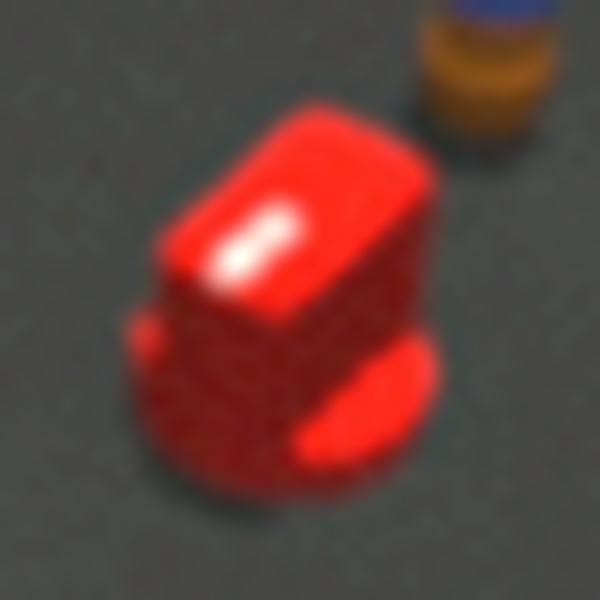

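View pics/vs.png

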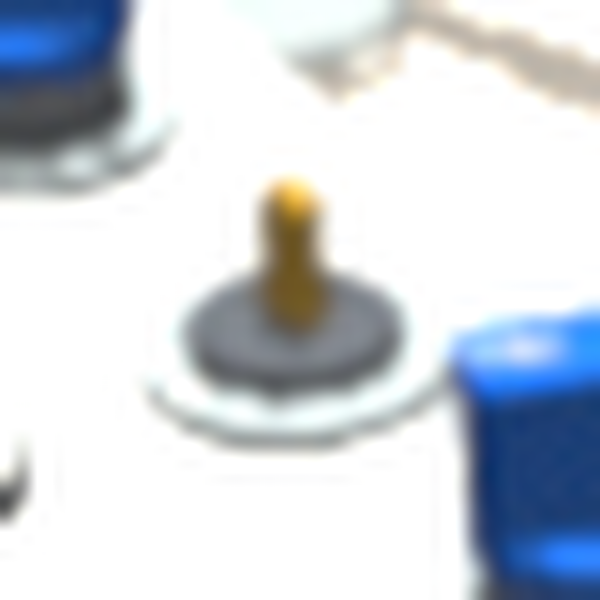

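View pics/vt.png

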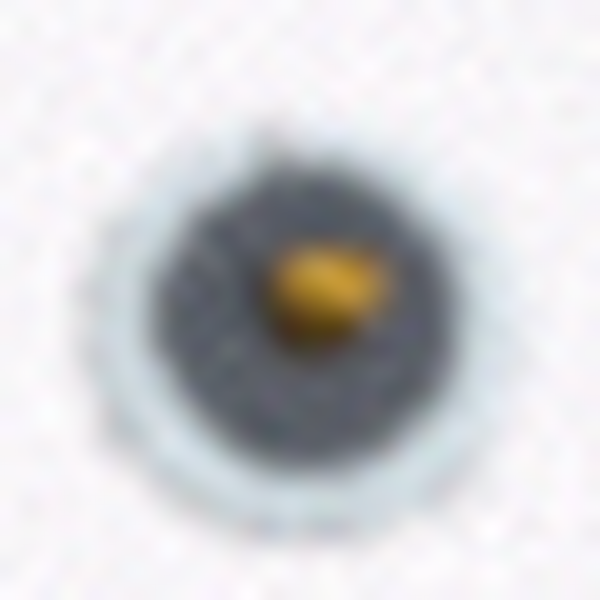

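Run:
```python
from h import *
t=get_image("top");s=get_image("scene")
f=lambda x,y,o,k:(o[0]+x/k-.5,o[1]+y/k-.5)
P=np.array([ray(s,*f(x,y,(366,280),15),.043) for x,y in((160,240),(275,320),(438,178),(320,100))])
print("corners\n",P,"mean",P.mean(0))
L=lambda a,b:(np.linalg.norm(P[a]-P[b]),np.degrees(np.arctan2(*(P[a]-P[b])[1::-1])))
print("long",L(0,3),L(1,2),"short",L(0,1),L(3,2))
a,b=ray(s,*f(222,278,(366,280),15),.043),ray(s,*f(290,212,(366,280),15),.043);print("pointer s",a,np.degrees(np.arctan2(*(a-b)[1::-1])))
a,b=ray(t,*f(284,185,(210,215),10),.043),ray(t,*f(289,250,(210,215),10),.043);print("pointer t",a,np.degrees(np.arctan2(*(a-b)[1::-1])))
Q=[ray(t,*f(x,y,(210,215),10),.043) for x,y in((240,185),(330,180))];print("top front corners",Q)
# skirt top-view: centroid of skirt contact: vial & spanner
for nm,u,v,z in(("vial",247,269,.045),("spn a",204,235,.006),("spn b",204,273,.006)):print(nm,ray(t,u,v,z))
# vial precise
h=cv2.cvtColor(t["color"],cv2.COLOR_BGR2HSV)
m=((h[...,0]>100)&(h[...,0]<130)&(h[...,1]>120)).astype(np.uint8);y,x=np.nonzero(m[258:280,238:258]);print("vial",ray(t,x.mean()+238,y.mean()+258,.045))
g=cv2.inRange(t["color"],(70,70,70),(255,255,255));y,x=np.nonzero(g[225:282,192:216])
W=np.array([ray(t,a+192,b+225,.006)[:2] for a,b in zip(x,y)]);w,V=np.linalg.eigh(np.cov(W.T));v=V[:,1];print("spanner",W.mean(0),np.degrees(np.arctan(v[1]/v[0])))
# spindle
print("tip tri",tri([t,s],[f(325,285,(357,214),20),f(292,188,(263,195),15)]))
print("tip top",ray(t,*f(325,285,(357,214),20),.12),"scene",ray(s,*f(292,190,(263,195),15),.12))
# manifold
g=cv2.cvtColor(t["color"],cv2.COLOR_BGR2GRAY);print(g[215:262:3,372].tolist(), g[225,300:330:2].tolist(), g[225,425:450:2].tolist())
```

```text
corners
 [[0.52105374 0.24519725 0.043     ]
 [0.52001486 0.26889575 0.043     ]
 [0.47690911 0.2615309  0.043     ]
 [0.47804494 0.23713027 0.043     ]] mean [0.49900566 0.25318854 0.043     ]
long (np.float64(0.04375880182111886), np.float64(10.623290597558656)) (np.float64(0.043730385132071524), np.float64(9.695672412892817)) short (np.float64(0.02372126021831801), np.float64(-87.48991896602166)) (np.float64(0.024427046664731552), np.float64(-87.33485539577539))
pointer s [0.51966974 0.25723423 0.043     ] 12.726593626095477
pointer t [0.5204886  0.25554678 0.043     ] 8.787659436449053
top front corners [array([0.5199374 , 0.26779049, 0.043     ]), array([0.52248651, 0.24285559, 0.043     ])]
vial [0.4206111  0.22237051 0.045     ]
spn a [0.5179658  0.35882022 0.006     ]
spn b [0.40888594 0.34863817 0.006     ]
vial [0.42082606 0.22317076 0.045     ]
spanner [0.46075144 0.3545926 ] 7.102106818398987
tip tri [ 0.53513281 -0.1111793   0.118822  ]
tip top [ 0.53444403 -0.11069307  0.12      ] scene [ 0.53689477 -0.1094223   0.12      ]
[178, 176, 142, 66, 97, 40, 69, 75, 147, 177, 175, 178, 65, 100, 173, 171] [172, 174, 172, 163, 117, 175, 177, 175, 176, 179, 178, 166, 129, 58, 67] [179, 178, 175, 179, 178, 172, 169, 177, 173, 172, 172, 172, 168]
```

Run:
```python
from h import *
t=get_image("top");s=get_image("scene")
for nm,g,o in(("t",t,(357,214)),("s",s,(263,195))):
    n=30 if nm=="t" else 40
    c=g["color"][o[1]:o[1]+n,o[0]:o[0]+n]
    b=cv2.resize(c,None,fx=10,fy=10,interpolation=cv2.INTER_CUBIC); h=cv2.cvtColor(b,cv2.COLOR_BGR2HSV)
    F=lambda x,y:(o[0]+(x+.5)/10-.5,o[1]+(y+.5)/10-.5)
    gold=(h[...,1]>130)&(h[...,0]>10)&(h[...,0]<35)
    y,x=np.nonzero(gold);print(nm,"gold",F(x.min(),y.min()),F(x.max(),y.max()),F(x.mean(),y.mean()))
    dark=((b.max(2)<120)|gold).astype(np.uint8)
    cs,_=cv2.findContours(dark,cv2.RETR_EXTERNAL,cv2.CHAIN_APPROX_NONE)
    for k in cs:
        if cv2.contourArea(k)>3000:
            e=cv2.fitEllipse(k);ctr=F(*e[0]);print("cap",ctr,np.array(e[1])/10,[ray(g,*ctr,z).round(4).tolist() for z in(.08,.092)])
    if nm=="t":
        print("gold top edge", [(F(xx,0)[0],F(0,np.nonzero(gold[:,xx])[0].min())[1],F(0,np.nonzero(gold[:,xx])[0].max())[1]) for xx in range(x.min(),x.max()+1,8)])
    # contrast stretch
    cs=np.clip((c.astype(float)-110)*2.2,0,255) if nm=="t" else np.clip((c.astype(float)-130)*2.2,0,255)
    cv2.imwrite(f"pics/st_{nm}.png",cv2.resize(cs.astype(np.uint8),(600,600),interpolation=cv2.INTER_CUBIC))
A=np.array([.5335,-.110,0])
for r in(0,29):print([proj(t,[.5335+r*.001,-.110,z]).round(2).tolist() for z in(.08,.092,.12)])
```

```text
t gold (np.float64(370.25), np.float64(226.25)) (np.float64(375.35), np.float64(230.55)) (np.float64(372.6600115740741), np.float64(228.2693287037037))
cap (371.82777252197263, 229.46744232177736) [15.07551117 15.32498322] [[0.5389, -0.1128, 0.08], [0.5361, -0.1115, 0.092]]
gold top edge [(370.25, np.float64(228.15), np.float64(228.65)), (371.05, np.float64(226.75), np.float64(230.25)), (371.85, np.float64(226.45), np.float64(230.55)), (372.65, np.float64(226.25), np.float64(230.55)), (373.45, np.float64(226.25), np.float64(230.05)), (374.25, np.float64(226.45), np.float64(229.45)), (375.05, np.float64(227.05), np.float64(228.65))]
s gold (np.float64(280.85), np.float64(207.05)) (np.float64(283.65), np.float64(215.75)) (np.float64(282.0814665127021), np.float64(211.5692840646651))
cap (297.8994598388672, 226.5936279296875) [10.33468933 16.5112381 ] [[0.5242, -0.0552, 0.08], [0.5349, -0.0401, 0.092]]
cap (282.0547103881836, 215.43433837890626) [13.03487549 13.34210968] [[0.5253, -0.129, 0.08], [0.536, -0.1125, 0.092]]
cap (266.5911502838135, 199.98846931457518) [ 9.48654251 12.46058807] [[0.512, -0.2294, 0.08], [0.5229, -0.211, 0.092]]
[[370.74, 231.36], [371.25, 230.4], [372.48, 228.09]]
[[370.97, 220.95], [371.48, 219.9], [372.71, 217.36]]
```

View pics/st_t.png

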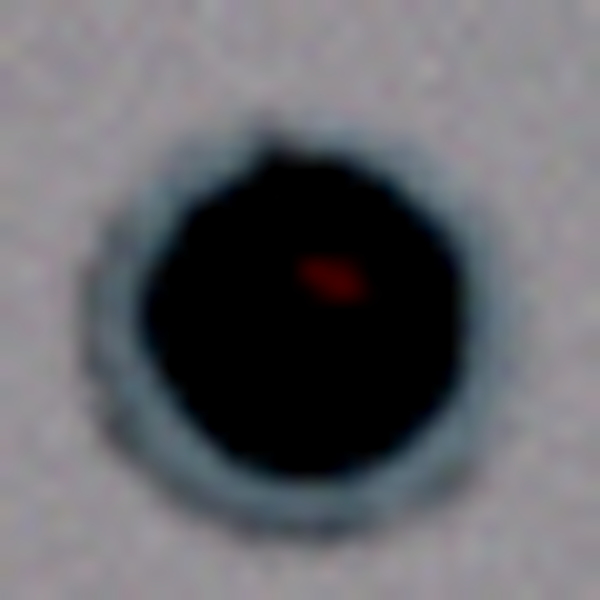

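View pics/st_s.png

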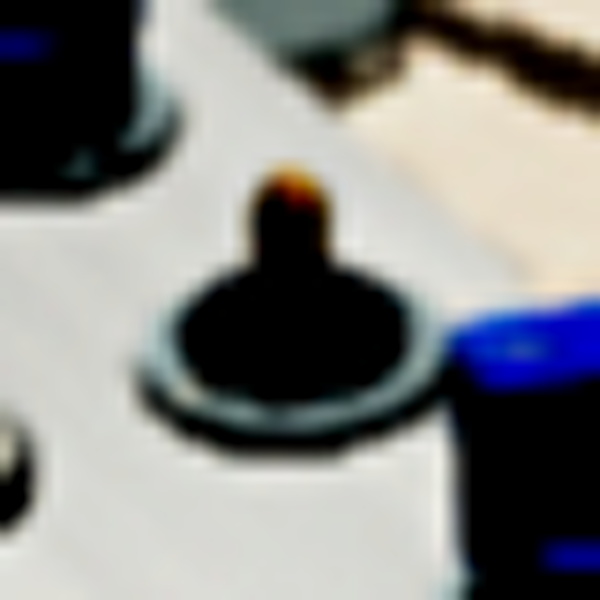

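Run:
```python
from h import *
t=get_image("top");s=get_image("scene")
C=np.array([.5355,-.1115])
for z in(.084,.088):
  for nm,g in(("t",t),("s",s)):
    print(nm,z)
    for yaw in range(-60,61,6):
        a=np.radians(yaw);row=[]
        for r in(.020,.022,.024,.026,.028,.030):
            u,v=proj(g,[*(C+r*np.array([np.cos(a),np.sin(a)])),z])
            row.append(int(cv2.remap(cv2.cvtColor(g["color"],cv2.COLOR_BGR2GRAY),np.float32([[u]]),np.float32([[v]]),cv2.INTER_LINEAR)[0,0]))
        print(yaw,row,np.round((u,v),1))
# saturation zoom of top & scene ring, wide
for nm,g,o,n in(("t",t,(360,216),24),("s",s,(270,204),24)):
    c=g["color"][o[1]:o[1]+n,o[0]:o[0]+n].astype(float)
    c=np.clip((c-60)*1.3,0,255).astype(np.uint8); c=cv2.resize(c,(600,600),interpolation=cv2.INTER_NEAREST)
    cv2.imwrite(f"pics/nn_{nm}.png",c)
```

```text
t 0.084
-60 [75, 102, 127, 147, 159, 166] [381.2 225.4]
-54 [78, 95, 127, 147, 160, 167] [380.6 224.4]
-48 [78, 100, 129, 151, 163, 170] [379.9 223.5]
-42 [79, 101, 130, 152, 163, 170] [379.1 222.6]
-36 [76, 100, 127, 149, 161, 169] [378.2 221.9]
-30 [74, 94, 118, 143, 159, 168] [377.2 221.2]
-24 [71, 92, 118, 143, 160, 168] [376.2 220.7]
-18 [71, 87, 115, 140, 160, 167] [375.1 220.2]
-12 [70, 87, 113, 140, 158, 169] [374.  219.9]
-6 [70, 87, 113, 142, 159, 169] [372.9 219.7]
0 [69, 87, 112, 141, 155, 167] [371.7 219.6]
6 [69, 86, 109, 137, 151, 163] [370.6 219.6]
12 [75, 91, 116, 136, 150, 162] [369.4 219.7]
18 [83, 105, 132, 146, 158, 167] [368.3 219.9]
24 [86, 112, 137, 153, 161, 167] [367.2 220.3]
30 [86, 116, 140, 154, 159, 165] [366.2 220.8]
36 [91, 115, 140, 152, 161, 167] [365.2 221.3]
42 [94, 119, 140, 154, 162, 169] [364.2 222. ]
48 [100, 126, 149, 157, 164, 169] [363.4 222.8]
54 [104, 133, 149, 156, 159, 166] [362.7 223.6]
60 [106, 129, 146, 150, 153, 161] [362.  224.5]
s 0.084
-60 [94, 117, 144, 179, 202, 218] [272.8 215.9]
-54 [101, 123, 159, 190, 213, 219] [272.3 216.4]
[... 2226 characters left out ...]
 155, 191, 207, 212, 214] [271.7 218.2]
-18 [113, 152, 191, 201, 203, 201] [271.9 218.7]
-12 [105, 148, 183, 199, 195, 189] [272.3 219.3]
-6 [92, 133, 174, 198, 189, 177] [272.8 219.8]
0 [89, 126, 169, 192, 196, 172] [273.3 220.3]
6 [88, 119, 156, 187, 192, 180] [274.  220.8]
12 [89, 109, 144, 175, 193, 185] [274.8 221.2]
18 [86, 111, 138, 168, 178, 172] [275.7 221.6]
24 [94, 119, 146, 162, 168, 169] [276.6 221.9]
30 [97, 126, 149, 165, 179, 173] [277.7 222.2]
36 [91, 115, 142, 165, 186, 173] [278.7 222.4]
42 [87, 106, 129, 152, 166, 163] [279.8 222.5]
48 [90, 106, 125, 147, 157, 157] [281.  222.6]
54 [98, 116, 136, 159, 167, 164] [282.2 222.6]
60 [105, 126, 146, 167, 176, 169] [283.3 222.6]
```

View pics/nn_t.png

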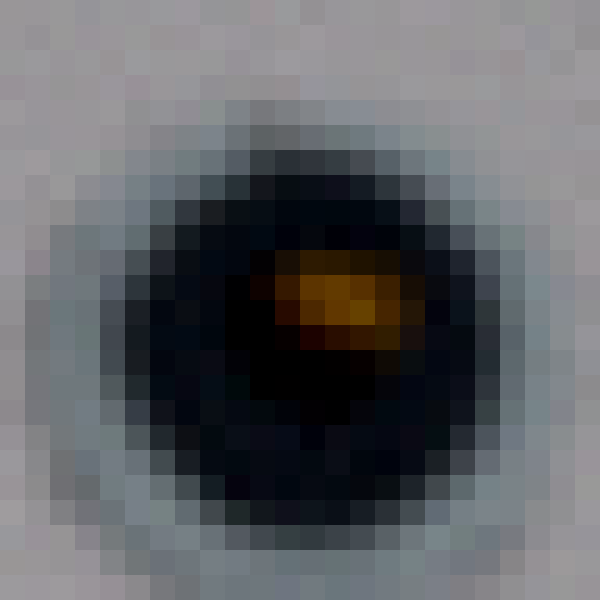

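View pics/nn_s.png

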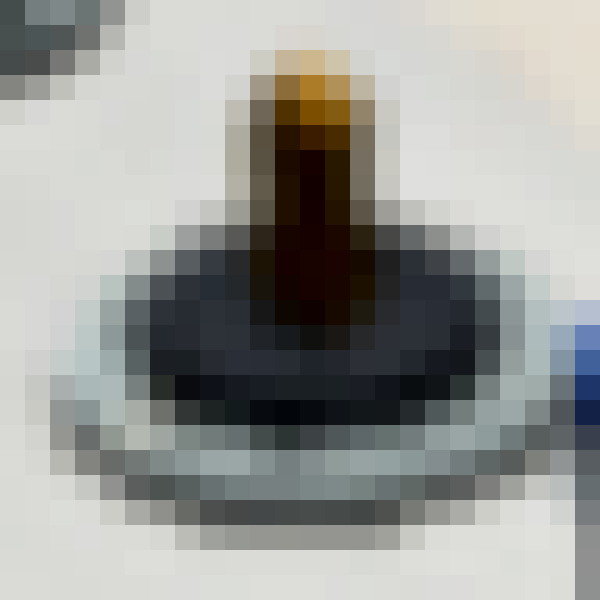

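Run:
```python
from h import *
t=get_image("top");s=get_image("scene")
ims=[(get_image("top")["color"].astype(np.float32)) for _ in range(4)]
T=np.mean(ims,0); S=np.mean([get_image("scene")["color"].astype(np.float32) for _ in range(4)],0)
C=np.array([.5355,-.1115])
for nm,g,I in(("t",t,T),("s",s,S)):
  D=cv2.blur(I[...,0]-I[...,2],(1,1))
  print(nm)
  for yaw in range(-45,61,5):
    a=np.radians(yaw);row=[]
    for r in(.022,.024,.026,.028):
        u,v=proj(g,[*(C+r*np.array([np.cos(a),np.sin(a)])),.086])
        row.append(round(float(cv2.remap(D,np.float32([[u]]),np.float32([[v]]),cv2.INTER_LINEAR)[0,0]),1))
    print(yaw,row)
```

```text
t
-45 [10.9, 11.7, 11.1, 9.2]
-40 [10.7, 11.6, 11.5, 9.2]
-35 [10.3, 12.2, 12.2, 9.8]
-30 [10.2, 11.1, 11.7, 9.6]
-25 [10.6, 11.1, 11.7, 9.2]
-20 [10.2, 10.6, 10.4, 8.9]
-15 [10.1, 11.2, 10.6, 8.8]
-10 [9.7, 10.4, 10.9, 8.9]
-5 [9.2, 9.4, 9.7, 8.1]
0 [8.3, 7.8, 7.4, 5.6]
5 [7.0, 6.4, 6.1, 3.5]
10 [8.1, 7.6, 6.8, 4.7]
15 [9.0, 9.4, 9.6, 7.5]
20 [9.9, 10.4, 10.0, 7.8]
25 [10.5, 11.0, 10.0, 7.9]
30 [11.3, 11.5, 10.5, 7.7]
35 [11.8, 12.2, 11.5, 8.3]
40 [11.1, 11.8, 11.0, 7.8]
45 [10.8, 12.0, 11.4, 7.8]
50 [11.2, 12.4, 11.3, 7.6]
55 [11.1, 11.4, 10.8, 8.2]
60 [11.2, 11.8, 10.4, 7.2]
s
-45 [8.0, 8.3, 8.0, 4.2]
-40 [8.1, 8.8, 9.0, 4.4]
-35 [8.3, 9.3, 9.5, 5.1]
-30 [8.4, 9.8, 10.0, 6.0]
-25 [7.8, 9.6, 10.0, 6.6]
-20 [6.7, 9.3, 10.0, 7.4]
-15 [5.2, 7.6, 8.9, 8.0]
-10 [2.4, 4.8, 7.4, 8.2]
-5 [0.0, 1.1, 4.4, 5.5]
0 [-2.2, -1.2, 0.7, 2.5]
5 [-0.4, -1.1, -1.8, -0.6]
10 [2.8, 1.0, 0.3, 0.3]
15 [5.4, 4.8, 4.1, 4.4]
20 [6.9, 7.1, 7.4, 7.8]
25 [7.7, 8.4, 8.9, 8.3]
30 [8.2, 8.8, 9.4, 8.5]
35 [7.8, 8.9, 9.1, 8.5]
40 [7.4, 8.7, 8.9, 8.7]
45 [7.0, 8.1, 8.5, 8.8]
50 [7.6, 8.6, 8.9, 9.1]
55 [8.0, 9.0, 9.1, 9.3]
60 [8.1, 9.1, 9.0, 8.9]
```

Measurements:
- **Knob:** centre about (0.499, 0.2535), yaw about 8.5°. The top face measures 44×24 mm against 46×24 mm given, and the spanner direction is 7°.
- **Spindle:** about (0.535, −0.111), height 0.119 against 0.120 given. The tick yaw is about 5° in both views.

Next, the move to hover over the knob.

```bash
cat >> h.py <<'E'
from scipy.spatial.transform import Rotation as Ro
def cur():
    s=get_state(); q=np.array(s["ee_rot"]); return s,np.array(s["position"]),Ro.from_quat(q[[1,2,3,0]])
def goal(p,yaw):
    """tool y down, tool z along knob's y up to sign; returns shift (cm) and turn (8deg units), smaller turn"""
    s,p0,R0=cur(); best=None
    for sg in(1,-1):
        zz=sg*np.array([-np.sin(yaw),np.cos(yaw),0]);yy=np.array([0,0,-1.]);xx=np.cross(yy,zz)
        R=Ro.from_matrix(np.c_[xx,yy,zz]); rv=(R0.inv()*R).as_rotvec()
        if best is None or np.linalg.norm(rv)<np.linalg.norm(best): best=rv
    print("t",s["clock"],"p",p0.round(4),"z dir",R0.as_matrix()[:,2].round(3),"q6",np.round(s["qpos"][5],3),"w",round(s["width"],4),"F",np.round(s["contact_force"],1))
    print("shift cm",(R0.inv().apply(np.asarray(p)-p0)*100).round(2),"turn u",(best/np.radians(8)).round(2))
    print("tool x",R0.as_matrix()[:,0].round(3),"y",R0.as_matrix()[:,1].round(3))
E
python3 -c "
from h import *
goal([.499,.2535,.16],np.radians(8.5))"
```

```text
t 1.1 p [ 0.2479 -0.5188  0.2313] z dir [ 0.431 -0.902  0.   ] q6 -0.121 w 0.0856 F [-0.4 -1.  -0. ]
shift cm [-55.96   7.13 -58.86] turn u [-0.    2.13  0.  ]
tool x [-0.902 -0.431  0.   ] y [-0. -0. -1.]
```

```bash
python3 -m jog '[0,-6,0,-6.3,0,0.2,0, 0,-14,1,-14.7,0,0.5,0, 0,-28,3,-29.4,0,1,0, 0,-56,7.1,-58.9,0,2.13,0, 0,-56,7.1,-58.9,0,2.13,0, 0,-56,7.1,-58.9,0,2.13,0, 0,-56,7.1,-58.9,0,2.13,0, 0,-56,7.1,-58.9,0,2.13,0, 0,-56,7.1,-58.9,0,2.13,0, 0,-56,7.1,-58.9,0,2.13,0, 0,-56,7.1,-58.9,0,2.13,0, 0,-56,7.1,-58.9,0,2.13,0]' 60; python3 -c "
from h import *
goal([.499,.2535,.16],np.radians(8.5))"
```

```text
clock: 2.6
position: [0.4795, 0.1937, 0.1668]
ee_rot: [-0.053, 0.052, -0.705, 0.705]
contact_force: [1.1, -1.2, -0.4]
width: 0.0851
t 2.6 p [0.4795 0.1937 0.1668] z dir [ 0.149 -0.989  0.   ] q6 1.672 w 0.0851 F [ 1.1 -1.2 -0.4]
shift cm [-2.82  0.68 -5.63] turn u [-0.    0.01 -0.01]
tool x [-0.989 -0.149 -0.001] y [ 0.001 -0.    -1.   ]
```

```bash
python3 -m jog '[0,-2.8,0.7,-5.6,0,0,0, 0,-2.8,5,-5.6,0,0,0, 0,-2.8,8,-5.6,0,0,0, 0,-2.8,8,-5.6,0,0,0]'; python3 -c "
from h import *
goal([.499,.2535,.015],np.radians(8.5))
for n in('top','scene'):
    g=get_image(n)
    u,v=proj(g,[.499,.2535,.04]).astype(int); crop(g,u,v,40,7,'hov_'+n)
"
```

```text
clock: 3.1
position: [0.4964, 0.2506, 0.0845]
ee_rot: [-0.051, 0.055, -0.705, 0.706]
contact_force: [-0.1, 0.0, -0.2]
width: 0.0855
t 3.1 p [0.4964 0.2506 0.0845] z dir [ 0.148 -0.989  0.001] q6 1.764 w 0.0855 F [-0.1  0.  -0.2]
shift cm [-0.34  6.95 -0.26] turn u [-0.01  0.    0.04]
tool x [-0.989 -0.148  0.006] y [-0.005 -0.002 -1.   ]
```

View pics/hov_scene.png

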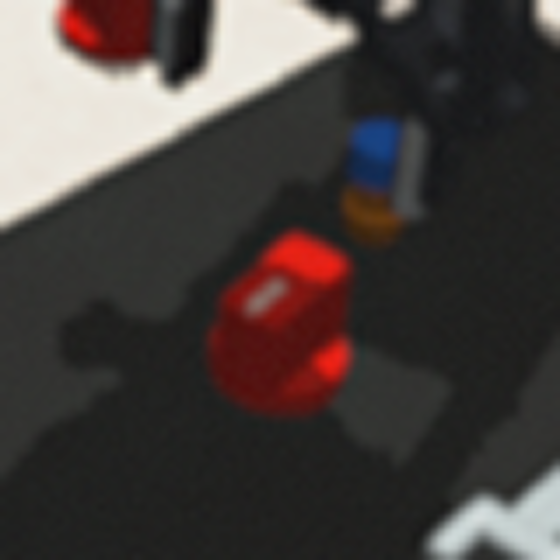

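The knob sits undisturbed between the fingers, which show at crop (185,40) and (410,170). I'll descend in two moves and watch the force.

```bash
python3 -m jog '[0,-0.3,2.5,-0.3,0,0,0, 0,-0.3,5,-0.3,0,0,0, 0,-0.3,5.5,-0.3,0,0,0, 0,-0.3,5.5,-0.3,0,0,0]'; python3 -c "
from h import *
goal([.499,.2535,.015],np.radians(8.5))"
```

```text
clock: 3.7
position: [0.5018, 0.2545, 0.0329]
ee_rot: [0.053, -0.052, 0.705, -0.705]
contact_force: [-0.2, 0.5, 1.2]
width: 0.0855
t 3.7 p [0.5018 0.2545 0.0329] z dir [ 0.148 -0.989 -0.   ] q6 1.769 w 0.0855 F [-0.2  0.5  1.2]
shift cm [0.3  1.79 0.06] turn u [ 0.   -0.   -0.01]
tool x [-0.989 -0.148 -0.002] y [ 0.002  0.001 -1.   ]
```

```bash
python3 -m jog '[0,0.2,1.8,0.1,0,0,0, 0,0.2,1.8,0.1,0,0,0, 160,0.2,1.8,0.1,0,0,0, 255,0.2,1.8,0.1,0,0,0, 255,0.2,1.8,0.1,0,0,0, 255,0.2,1.8,0.1,0,0,0, 255,0.2,1.8,0.1,0,0,0, 255,0.2,1.8,0.1,0,0,0]' 60; python3 -c "
from h import *
goal([.499,.2535,.015],np.radians(8.5))"
```

```text
clock: 4.7
position: [0.4996, 0.2534, 0.0143]
ee_rot: [0.053, -0.052, 0.705, -0.705]
contact_force: [0.3, 0.7, 6.0]
width: 0.0233
t 4.7 p [0.4996 0.2534 0.0143] z dir [ 0.148 -0.989 -0.   ] q6 1.768 w 0.0233 F [0.3 0.7 6. ]
shift cm [ 0.06 -0.07 -0.02] turn u [ 0.    0.   -0.01]
tool x [-0.989 -0.148 -0.001] y [ 0.001  0.    -1.   ]
```

```bash
python3 -m jog '[255,0,-1,0,0,0,0, 255,0,-5,0,0,0,0, 255,0,-10,0,0,0,0, 255,0,-16,0,0,0,0, 255,0,-16,0,0,0,0]'; python3 -c "
from h import *
goal([.535,-.1113,.165],np.radians(5))
g=get_image('scene');s,p,R=cur();u,v=proj(g,p).astype(int);crop(g,u,v,40,7,'lift');crop(get_image('top'),240,235,45,7,'liftt')"
```

```text
clock: 5.32
position: [0.5021, 0.2543, 0.1791]
ee_rot: [0.056, -0.049, 0.706, -0.704]
contact_force: [0.3, -0.5, -1.3]
width: 0.0228
t 5.325 p [0.5021 0.2543 0.1791] z dir [ 0.148 -0.989 -0.002] q6 1.768 w 0.0228 F [ 0.3 -0.5 -1.3]
shift cm [ 2.16  1.31 36.65] turn u [ 0.02  0.44 -0.08]
tool x [-0.989 -0.148 -0.011] y [ 0.01   0.004 -1.   ]
```

View pics/lift.png

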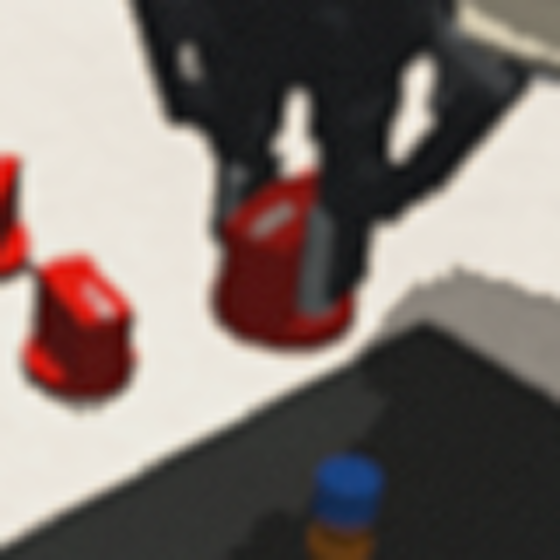

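```bash
python3 -m jog '[255,0.3,0,5,0,0.06,0, 255,0.6,0,11,0,0.1,0, 255,1.1,0.5,18,0,0.2,0, 255,2.2,1.3,30,0,0.4,0, 255,2.2,1.3,36.6,0,0.44,0, 255,2.2,1.3,36.6,0,0.44,0, 255,2.2,1.3,36.6,0,0.44,0, 255,2.2,1.3,36.6,0,0.44,0, 255,2.2,1.3,36.6,0,0.44,0, 255,2.2,1.3,36.6,0,0.44,0, 255,2.2,1.3,36.6,0,0.44,0]'; python3 -c "
from h import *
goal([.535,-.1113,.165],np.radians(5))
g=get_image('scene');s,p,R=cur();u,v=proj(g,p).astype(int);crop(g,u,v,30,20,'ov_s')
t=get_image('top');a,b=proj(t,p).astype(int);crop(t,a,b,30,20,'ov_t');print(u,v,a,b)"
```

```text
clock: 6.8
position: [0.5314, -0.111, 0.1609]
ee_rot: [-0.031, 0.031, -0.706, 0.706]
contact_force: [0.2, -0.1, -1.1]
width: 0.0236
t 6.8 p [ 0.5314 -0.111   0.1609] z dir [ 0.089 -0.996  0.   ] q6 1.148 w 0.0236 F [ 0.2 -0.1 -1.1]
shift cm [-0.36 -0.41  0.06] turn u [-0.    0.01 -0.  ]
tool x [-0.996 -0.089 -0.   ] y [ 0. -0. -1.]
282 192 374 225
```

View pics/ov_s.png

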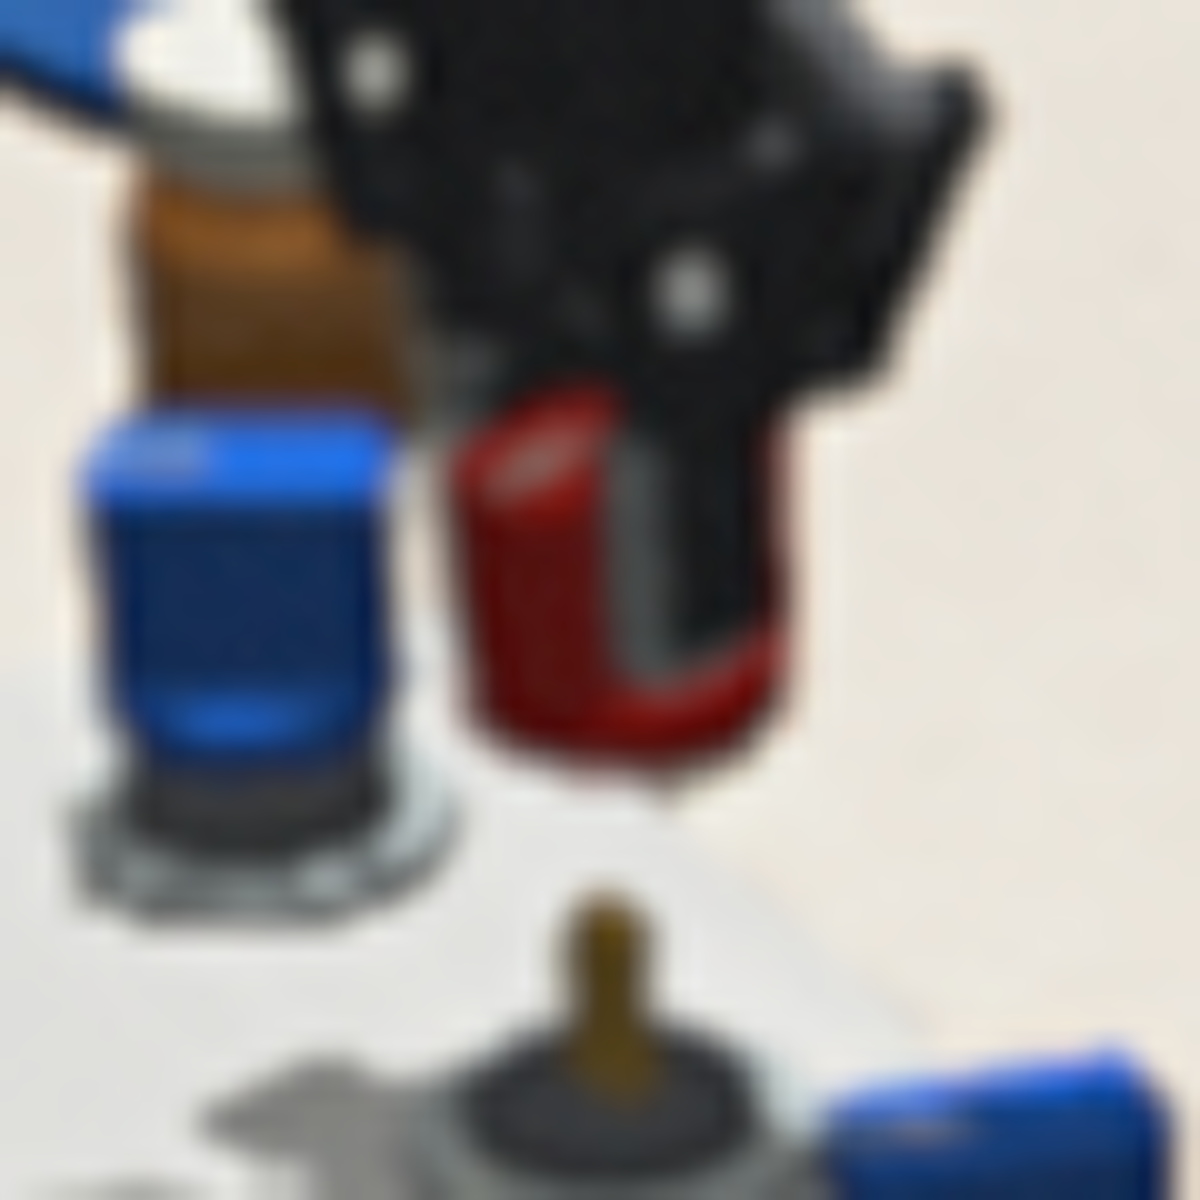

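View pics/ov_t.png

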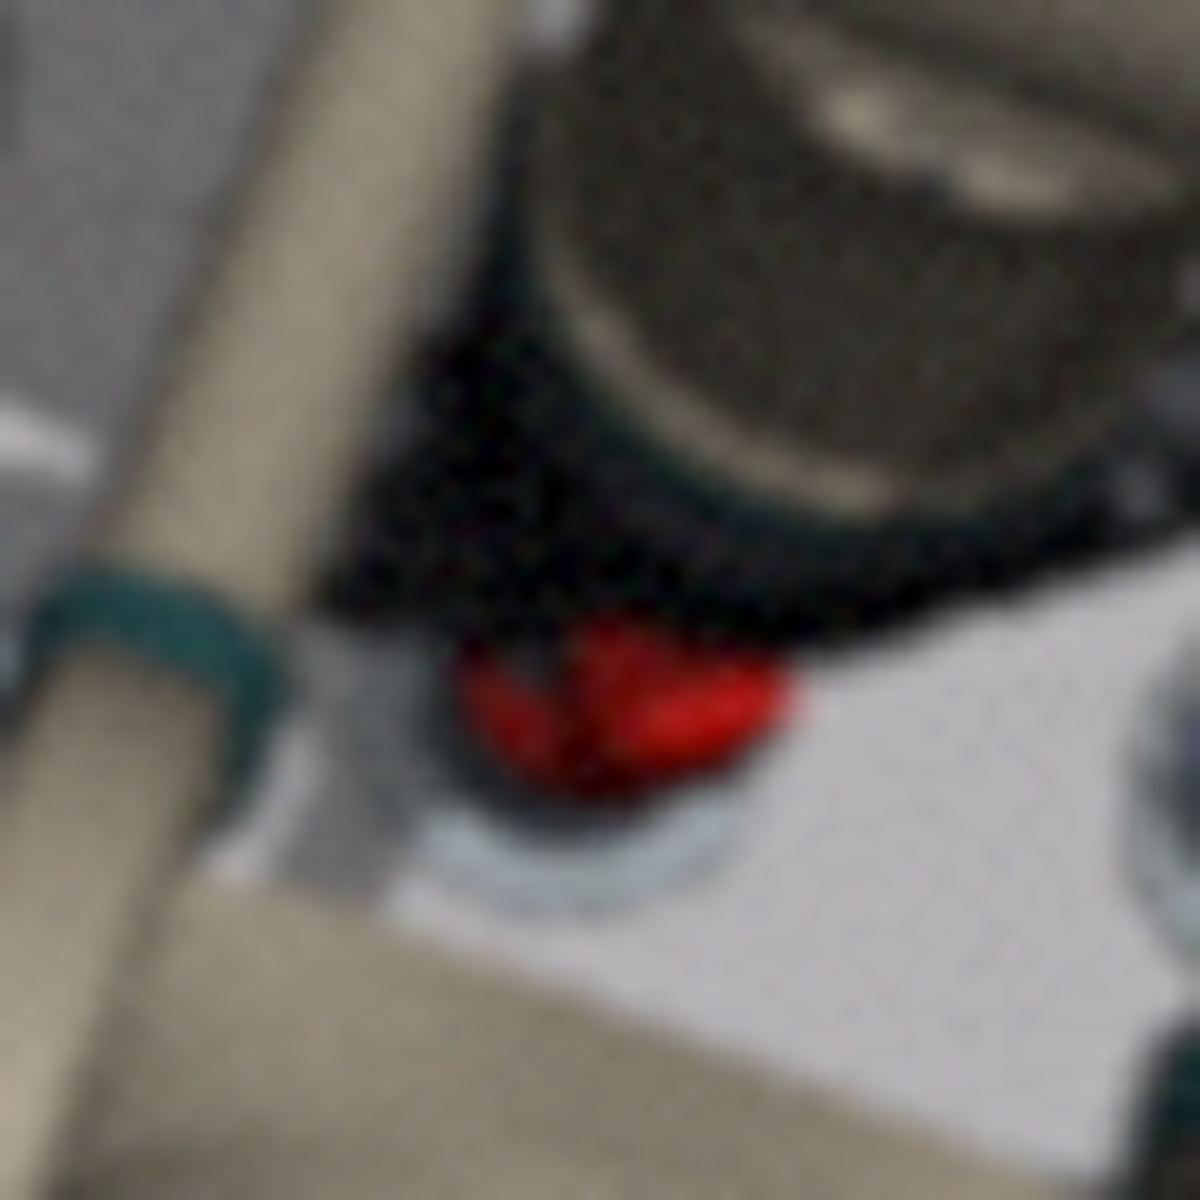

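Run:
```python
from h import *
g=get_image('scene');t=get_image('top');s,p,R=cur();print(p)
def ext(c,im,ou,ov):
    a=np.linspace(0,2*np.pi,180);zs=(p[2]-.0113,p[2]-.0113+.009)
    P=np.array([proj(im,[c[0]+.023*np.cos(x),c[1]+.023*np.sin(x),z]) for x in a for z in zs])
    return P[:,0].min(),P[:,0].max(),P[:,1].max()
def mask(im):
    b=cv2.resize(im["color"],None,fx=8,fy=8,interpolation=cv2.INTER_CUBIC);h=cv2.cvtColor(b,cv2.COLOR_BGR2HSV)
    m=(((h[...,0]<8)|(h[...,0]>172))&(h[...,1]>140)&(h[...,2]>40)).astype(np.uint8)
    u,v=proj(im,p-[0,0,.005]);n,l,st,ce=cv2.connectedComponentsWithStats(m)
    ys,xs=np.nonzero(l[int(v*8)-120:int(v*8)+160,int(u*8)-160:int(u*8)+160]); 
    sub=l[int(v*8)-120:int(v*8)+160,int(u*8)-160:int(u*8)+160];k=np.bincount(sub[sub>0]).argmax()
    x,y,w,hh=st[k][:4];c=lambda q:(q+.5)/8-.5
    return c(x),c(x+w-1),c(y+hh-1)
from scipy.optimize import least_squares
for nm,im in(('s',g),('t',t)):print(nm,'meas',np.round(mask(im),2),'pred',np.round(ext(p,im,0,0),2))
r=least_squares(lambda c:np.r_[np.array(ext(c,g,0,0))-mask(g),np.array(ext(c,t,0,0))-mask(t)],p[:2],diff_step=1e-4);print(r.x,r.x-p[:2],r.fun.round(2))
```

```text
[ 0.53141968 -0.1117342   0.16085689]
s meas [274.44 289.81 199.31] pred [273.89 291.29 200.9 ]
t meas [366.94 382.69 234.19] pred [365.51 383.99 235.15]
[ 0.53247436 -0.11256586] [ 0.00105468 -0.00083167] [-1.05  0.97  1.59 -1.09  1.63  0.57]
```

```bash
python3 -m jog '[255,-0.33,0,0,0,0,0, 255,-0.33,2,0,0,0,0, 255,-0.33,2.5,0,0,0,0, 255,-0.33,2.5,0,0,0,0]'; python3 -c "
from h import *
goal([.535,-.1115,.1133],np.radians(5))
g=get_image('scene');s,p,R=cur();u,v=proj(g,p).astype(int);crop(g,u,v,20,20,'dn_s');print(u,v)
print([proj(g,[.535,-.1115,z]).round(2) for z in (.092,.12,.15)])"
```

```text
clock: 7.5
position: [0.5346, -0.1118, 0.1355]
ee_rot: [0.03, -0.031, 0.707, -0.706]
contact_force: [-0.0, 0.8, -1.3]
width: 0.0228
t 7.5 p [ 0.5346 -0.1118  0.1355] z dir [ 0.087 -0.996 -0.   ] q6 1.15 w 0.0228 F [-0.   0.8 -1.3]
shift cm [-0.05  2.22 -0.02] turn u [ 0.   -0.    0.01]
tool x [-0.996 -0.087  0.001] y [-0.001  0.    -1.   ]
281 201
[array([282.55, 215.46]), array([282.11, 206.64]), array([281.62, 196.93])]
```

View pics/dn_s.png

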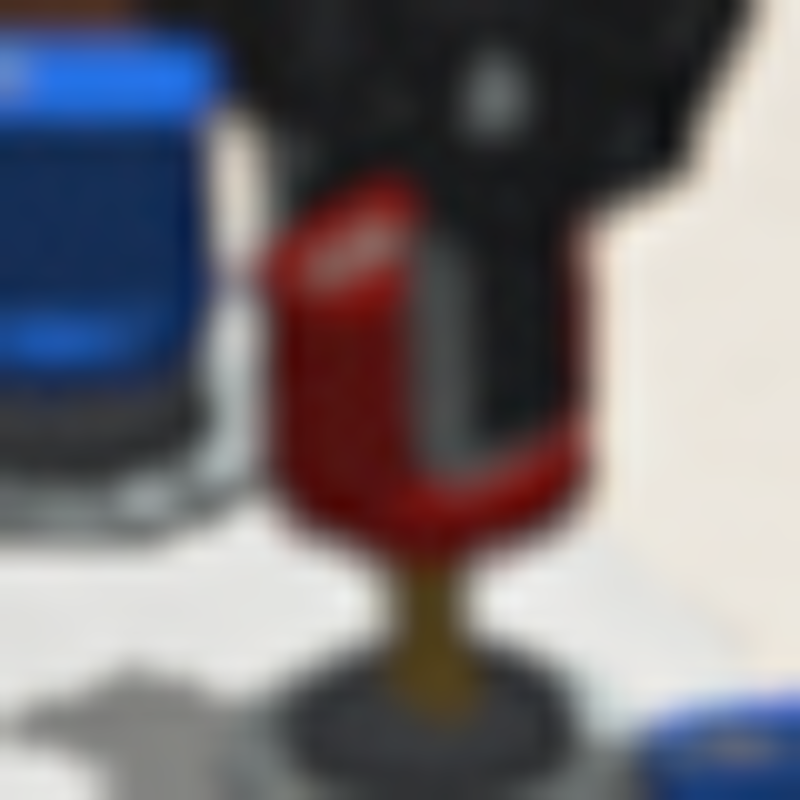

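The knob's midline (crop column 432) lines up with the spindle (about 430). I'll lower gently and watch the force.

```bash
python3 -m jog '[255,0,0.5,0,0,0,0, 255,0,0.7,0,0,0,0, 255,0,0.9,0,0,0,0, 255,0,1.1,0,0,0,0, 255,0,1.1,0,0,0,0]'; python3 -c "
from h import *
goal([.535,-.1115,.1133],np.radians(5));print(get_state()['moment'].round(2))"
```

```text
clock: 8.18
position: [0.5357, -0.112, 0.1252]
ee_rot: [-0.032, 0.03, -0.706, 0.707]
contact_force: [1.5, 0.3, 2.4]
width: 0.0227
t 8.175 p [ 0.5357 -0.112   0.1252] z dir [ 0.087 -0.996  0.001] q6 1.15 w 0.0227 F [1.5 0.3 2.4]
shift cm [ 0.07  1.19 -0.05] turn u [-0.   -0.   -0.02]
tool x [-0.996 -0.087 -0.002] y [ 0.002 -0.    -1.   ]
[ 0.08 -0.42  0.01]
```

```bash
python3 -m jog '[255,0,0.2,0,0,0,0, 255,0,0.4,0,0,0,0, 255,0,0.4,0,0,0,0]'; python3 -c "
from h import *
goal([.535,-.1115,.1133],np.radians(5));print(get_state()['moment'].round(2))
g=get_image('scene');crop(g,281,203,20,20,'in_s')"
```

```text
clock: 8.55
position: [0.5357, -0.112, 0.1212]
ee_rot: [-0.032, 0.03, -0.706, 0.707]
contact_force: [4.2, 0.4, 4.6]
width: 0.0233
t 8.55 p [ 0.5357 -0.112   0.1212] z dir [ 0.087 -0.996  0.001] q6 1.15 w 0.0233 F [4.2 0.4 4.6]
shift cm [ 0.07  0.79 -0.05] turn u [-0.   -0.   -0.02]
tool x [-0.996 -0.087 -0.002] y [ 0.002 -0.    -1.   ]
[ 0.17 -0.69 -0.03]
```

View pics/in_s.png

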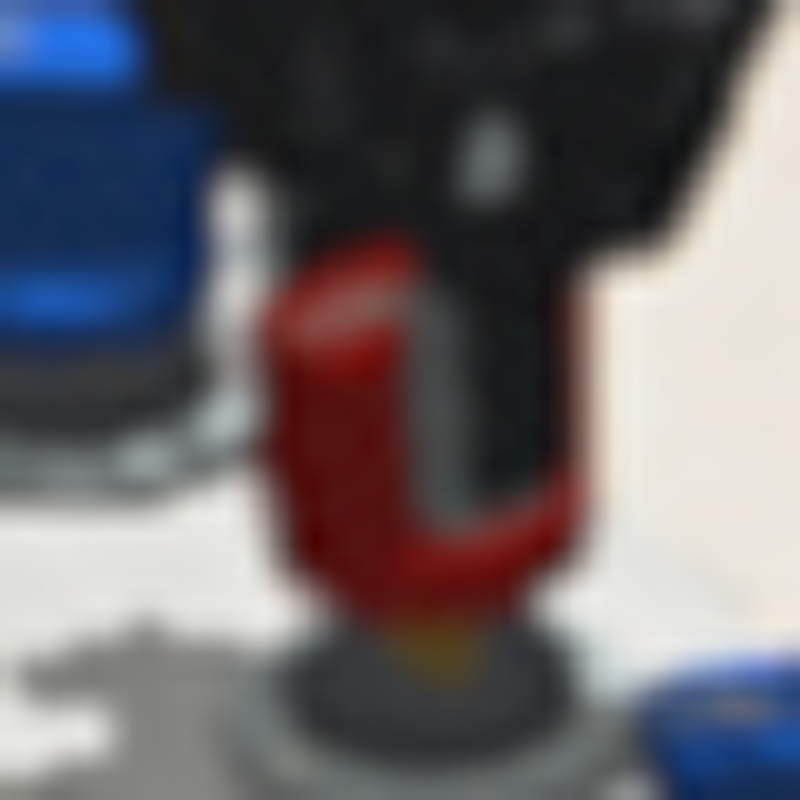

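The spindle pushes the tool towards +x with 4 N, so I'll relieve that by 1 mm in +x before going further.

```bash
python3 -m jog '[255,-0.1,0,0,0,0,0, 255,-0.1,0,0,0,0,0]'; python3 -c "
from h import *
goal([.535,-.1115,.1133],np.radians(5));print(get_state()['moment'].round(2))"
```

```text
clock: 8.85
position: [0.536, -0.1118, 0.1209]
ee_rot: [-0.031, 0.03, -0.706, 0.707]
contact_force: [3.8, 0.4, 4.7]
width: 0.0231
t 8.85 p [ 0.536  -0.1118  0.1209] z dir [ 0.087 -0.996  0.   ] q6 1.151 w 0.0231 F [3.8 0.4 4.7]
shift cm [ 0.09  0.75 -0.04] turn u [-0. -0. -0.]
tool x [-0.996 -0.087 -0.001] y [ 0.001 -0.    -1.   ]
[ 0.09 -0.69  0.01]
```

```bash
python3 -m jog '[255,-0.15,0,0,0,0,0, 255,-0.15,0,0,0,0,0]'; python3 -c "
from h import *
goal([.535,-.1115,.1133],np.radians(5));print(get_state()['moment'].round(2))"
```

```text
clock: 9.1
position: [0.5363, -0.1114, 0.1199]
ee_rot: [0.03, -0.032, 0.707, -0.706]
contact_force: [2.2, 0.7, 1.2]
width: 0.0231
t 9.1 p [ 0.5363 -0.1114  0.1199] z dir [ 0.087 -0.996 -0.001] q6 1.152 w 0.0231 F [2.2 0.7 1.2]
shift cm [ 0.13  0.66 -0.  ] turn u [ 0.   -0.    0.02]
tool x [-0.996 -0.087  0.002] y [-0.002  0.    -1.   ]
[-0.04 -0.39  0.04]
```

```bash
python3 -m jog '[255,-0.1,0,0,0,0,0, 255,-0.1,0.2,0,0,0,0, 255,-0.1,0.4,0,0,0,0, 255,-0.1,0.4,0,0,0,0]'; python3 -c "
from h import *
goal([.535,-.1115,.1133],np.radians(5));print(get_state()['moment'].round(2))
g=get_image('scene');crop(g,281,205,20,15,'in2_s')"
```

```text
clock: 9.6
position: [0.5375, -0.1114, 0.1162]
ee_rot: [0.03, -0.031, 0.707, -0.706]
contact_force: [-0.1, -0.5, -1.4]
width: 0.023
t 9.6 p [ 0.5375 -0.1114  0.1162] z dir [ 0.087 -0.996 -0.   ] q6 1.153 w 0.023 F [-0.1 -0.5 -1.4]
shift cm [ 0.25  0.29 -0.01] turn u [ 0.   -0.    0.01]
tool x [-0.996 -0.087  0.002] y [-0.002  0.    -1.   ]
[-0.03  0.01 -0.01]
```

View pics/in2_s.png

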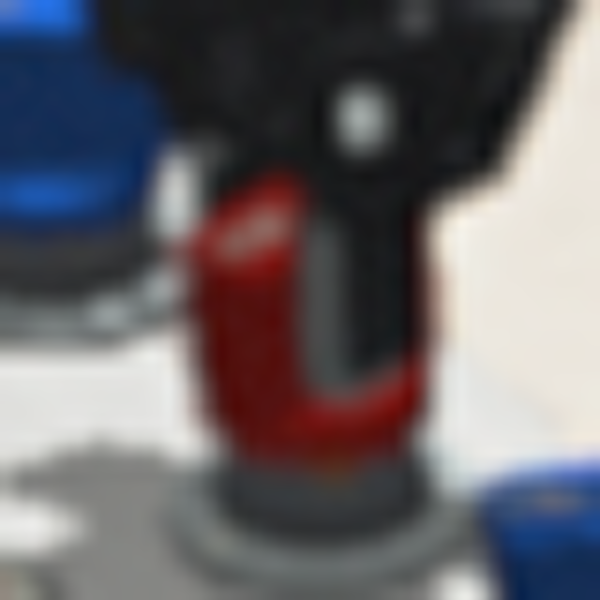

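The knob is sliding freely onto the spindle with no contact force. Next I'll go fully home and start pressing.

```bash
for r in 0; do :; done; python3 -m jog '[255,0,0.1,0,0,0,0, 255,0,0.2,0,0,0,0, 255,0,0.3,0,0,0,0, 255,0,0.4,0,0,0,0, 255,0,0.4,0,0,0,0]'; python3 -m jog '[255,0,0.2,0,0,0,0, 255,0,0.3,0,0,0,0, 255,0,0.3,0,0,0,0]'
```

```text
clock: 10.28
position: [0.5382, -0.1115, 0.113]
ee_rot: [-0.031, 0.031, -0.706, 0.706]
contact_force: [-1.1, -0.0, 2.2]
width: 0.0228
clock: 10.65
position: [0.5382, -0.1115, 0.1099]
ee_rot: [-0.031, 0.031, -0.706, 0.706]
contact_force: [-0.6, 1.2, 3.5]
width: 0.023
```

```bash
python3 -m jog '[255,0,0.15,0,0,0,0, 255,0,0.25,0,0,0,0, 255,0,0.25,0,0,0,0]'; python3 -m jog '[255,0,0.1,0,0,0,0, 255,0,0.15,0,0,0,0, 255,0,0.15,0,0,0,0]'
```

```text
clock: 11.02
position: [0.5382, -0.1115, 0.1074]
ee_rot: [-0.031, 0.031, -0.706, 0.706]
contact_force: [-1.3, 0.3, 6.0]
width: 0.0228
clock: 11.4
position: [0.5382, -0.1115, 0.1062]
ee_rot: [-0.031, 0.031, -0.706, 0.707]
contact_force: [-2.1, 0.4, 7.3]
width: 0.0228
```

```bash
python3 -m jog '[255,0,0.1,0,0,0,0, 255,0,0.1,0,0,0,0]'; python3 -m jog '[255,0,0.1,0,0,0,0, 255,0,0.1,0,0,0,0]'
```

```text
clock: 11.65
position: [0.5382, -0.1115, 0.1061]
ee_rot: [-0.031, 0.03, -0.706, 0.707]
contact_force: [-3.1, 0.8, 12.8]
width: 0.023
clock: 11.9
position: [0.5383, -0.1116, 0.106]
ee_rot: [-0.031, 0.03, -0.706, 0.707]
contact_force: [-5.0, 1.8, 16.8]
width: 0.0233
```

```bash
python3 -m jog '[255,0,0,0,0,0,0, 255,0,0,0,0,0,0, 255,0,0,0,0,0,0, 255,0,0,0,0,0,0]'; python3 -c "
from h import *
g=get_image('scene');crop(g,281,205,30,10,'fin_s');cv2.imwrite('pics/fin_full.png',g['color']);cv2.imwrite('pics/fin_top.png',get_image('top')['color'])"
```

```text
clock: 12.4
position: [0.5383, -0.1116, 0.106]
ee_rot: [-0.031, 0.03, -0.706, 0.707]
contact_force: [-5.5, 1.8, 17.8]
width: 0.0231
```

View pics/fin_s.png

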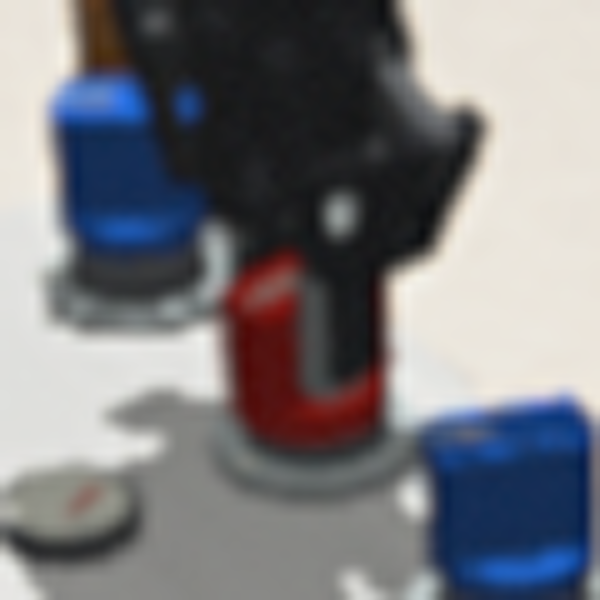

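View pics/fin_full.png

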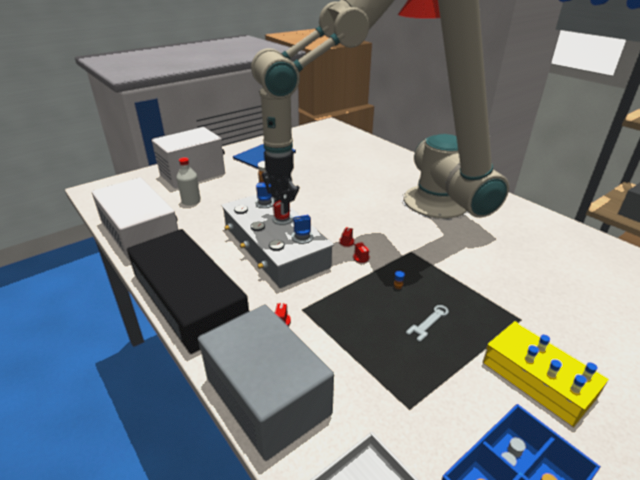

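The knob sits low on the bonnet, at about (281,208) in the scene image, with only a thin gap under it. The blue knobs, vial and spanner look unmoved. The stop is reached: the height stays at 0.106 m while the push rises to about 18 N.

```bash
python3 -c "
from rig import *
print(sign_off())"
```

```text
the job is handed in; nothing more can be done
None
```

The red knob is on the purge spindle, and I handed the job in at about 12.5 s (limit 38 s) with the arm still gripping it and pressing it down. sign_off gave no verdict.

- **What I did:** I took the leftmost of the four red knobs, the one on the mat, gripped it across its bar and turned it about 3.5° to match the spindle's tick, which measured 5° in both views. On the first push the tool met about 4–6 N of side and vertical force. I moved about 3.5 mm in +x in steps, and the knob then slid on with no force.
- **Home and pressed:** The spring started to resist at TCP height 0.113 m, as expected with the knob home. The tool stopped at 0.106 m, 7 mm lower, while the upward force on it rose from 7 to 18 N.
- **Final picture:** The knob sits just clear of the bonnet. The blue knobs, vial and spanner look unmoved; I judged this by eye in the scene view.
- **What disagreed:**
  - The bore lined up about 3 mm further in +x than my measured spindle position; some of that may be how the knob sat in the grip.
  - A small side force of about 5 N in −x remained at the end.

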